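# Set up the bunch-trimming jig: board in, stop moved up one hole and held locked

### The arm

A 7-joint arm with a two-finger parallel gripper is mounted at the origin on the work surface. World frame = base frame: x ahead of the robot, y to its left, z up, the work surface at z = 0. Lengths are in m, angles in rad, forces in N, time in s.
With the tool pointing down it reaches from about 0.425 to 0.975 m from the base axis. Payload 16.7 kg.
Tool frame: the origin (TCP) lies at the very end of the fingers, on their centre line; the grasp point (between the pads) lies 19 mm behind it (ctrl.tcp_to_grasp is the distance from the TCP to the grasp point, in m); z points along the fingers, x is the direction in which the jaws open and shut, and the axes are right-handed (so a half turn about z gives the same grasp; the last joint's range is limited). The gripper opens to 85 mm and grips with 20 to 120 N. Pads are 22 mm wide; open, the fingers measure 114 mm over their backs; the gripper's body (76 mm by 85 mm) begins 54 mm behind the grasp point. The pads swing forward as they close: fully open they stand 13 mm farther back than shut.
Start: joints at [-1.272, 0.426, 0.074, 1.606, -0.034, 1.111, -0.067], TCP at [0.293, 0.608, 0.231] pointing down, gripper open.
Joint ranges: [-2.85, 2.85], [-0.5, 2.14], [-1.23, 1.37], [0.21, 2.46], [-1.02, 4.16], [0.16, 2.05], [-2.73, 2.73]. Speed limits (rad/s): [1.89, 1.89, 2.39, 2.39, 3.01, 3.01, 3.01].

### API

Orientations are given as [roll, pitch, yaw] about the fixed x, y, z axes, in that order (R = Rz(yaw) Ry(pitch) Rx(roll)).
In Python, from bench import ctrl gives the robot as it stands.
- The arm moves only by the tool servo_tool, never from a script. Its argument "commands" is a list that holds one entry, the list of rows, each a list of 7 numbers: the shift along the world's x, y, z in m, then the turn, a rotation vector about the world's x, y, z in degrees, then the closure, from 0 (fully open) to 1 (shut). A call has 1 to 20 rows; each row is the pose to reach, as a shift and turn from the pose commanded when the call began; what a row does not reach only later rows make up. A row lasts 1/8 s, in which the tool goes at most 62.5 mm and 10.7 degrees, less where a joint would pass 70% of its speed; a pose out of reach is approached as far as the arm can. A call with a gripper value outside its range is refused whole. The fingers move at their own pace and stop on an object; "force" is the grip in N (left out, the last holds). Time passes only in rows, so rows that repeat a pose let the fingers close. It gives the time, the measured TCP pose, the force and the opening at its end, in the units of the state.
- ctrl.state(): the state, without advancing time (a new reading comes with each control period).
- ctrl.capture(name): name is "scene" or "top"; returns the picture (400x640x3 uint8, red, green, blue); there is no depth.
- ctrl.camera_params(name): a dict with "K" (3x3 intrinsics, pixels), "origin" and "orientation" of the camera in the world. Camera axes: x right, y down, z forward; pixel columns grow to the right and rows downward; lengths in m; the calibration is good to about 2 mm. A picture is of the moment at which its call begins. camera_params takes no time and is no camera call.
- ctrl.hand_in(): hands the job in, once; it reports no verdict.
The state is a dict: "clock": time; "joints": joint angles; "dq": joint speeds; "effort": joint torques, N m; "ee_pos": TCP position; "eef_rot": TCP orientation; "contact_force": force on the tool from outside, world axes, zero at the start; "moment": the same for the moment, N m; "finger_gap": finger opening in m.
Only numpy, scipy, OpenCV 4.12 (cv2) and the standard library are available. Lean on these libraries where they do the work, as an engineer would, in place of code of your own. Each camera call takes 0.05 s, during which the arm holds its last target. There are 200 camera calls.

### The job

Pick up the small rectangular white trimming board from the table and lay it flat on the bed of the bunch-trimming jig, midway across the fence's width, square, with its long side running from the fixed fence to the sliding stop. Then pull up the black knob of the stop's lock plunger, slide the stop exactly one hole towards the fixed fence and let the pin drop fully home in that hole, so that the board is shut in between fence and stop. Finish while still gripping the knob, with the pin held fully home (do not let go), and leave the other things on the table where they are.

Things in the scene. Friction and masses are not known exactly. Their poses are not given: they have to be found in the camera images.
- board_center (a point): centre of the loose white plastic trimming board, a rectangular slab 50 mm (its x) by 100 mm (its y) by 8 mm thick (its z), 45 g, lying flat on the table; the point is half-way up. The only rectangular white board; the other thin white thing is round.
- jig: bunch-trimming jig, fixed: aluminium base plate 12 mm thick, x -70 to 115 mm, y -115 to 175 mm in its frame. Origin at table height under the middle of the bed's depth; x across the bed, y along the rail. The bed for the board is the plate's top (z = 12 mm) around x = 0, with no walls on its -x side. Lay the board with its centre near x = 0, y = -5 mm (mid-bay), long side along y; the moving stop pushes it on to about y = -20 mm.
- fence_face (a point): foot of the fixed fence's face, on the bed at the jig's x = 0, y = -80 mm; the fence is a steel plate that looks to the jig's +y, spans x -60 to 50 mm, 34 mm high above the bed. Axes as the jig's.
- stop_face (a point): point on the sliding stop plate's face, at bed height, jig x = 0; y = 70 mm at the start (bay 150 mm long), 30 mm one hole on (bay 110 mm). The steel plate is 8 mm thick, parallel to the fence, top 50 mm above the table, 2 mm clear of the bed, and pushes a board in its way. It is carried by a dark block 50 x 50 mm, top 50 mm above the table, that rides on the rail at jig x = 85 mm. Axes as the jig's.
- next_hole (a point): mouth of the hole that the pin must go into: one of five square 10 mm holes, 40 mm apart, in the top of the steel rail (30 mm wide, top 32 mm above the table) along the jig's y at x = 85 mm; this is the first one from the stop towards the fence, at y = 55 mm (the pin starts at y = 95 mm). Axes as the jig's.
- knob: black upright cylindrical knob of the lock plunger, 26 mm across, 32 mm high, on top of the sliding stop block; origin at its centre, which is 76 mm above the table with the pin home. Its underside is then 10 mm above the block's top. It rises with the pin and travels with the stop.
- stop_slide (a joint): travel of the sliding stop along the rail in m: 0 at the start hole, growing towards the fixed fence (the jig's -y), 0.04 at the next hole; range -0.04 to 0.08. Sliding friction about 2 N. It is locked (about 1 mm play) while the pin is in a hole.
- plunger (a joint): lift of the lock plunger in m: 0 with the pin fully home in a hole, 0.016 pulled right up (end stop); the pin is out of its hole above 0.012. A spring pulls it down, 4 N when home to 8 N when fully up; between holes the pin's tip rides on the rail at 0.012, and it drops in by itself over a hole once the knob is let down.
- disc: round flat white plastic lid, 90 mm across, 8 mm thick; a bystander, leave it alone. Origin: centre of its underside.
- tape: roll of brown packing tape core, ring 90 mm across, 48 mm high; a bystander, leave it alone. Origin: centre of its underside.
- spool: small wooden spool, 56 mm across, 55 mm high; a bystander, leave it alone. Origin: centre of its underside.
- mug: steel mug, 80 mm across, 90 mm high; a bystander, leave it alone. Origin: centre of its underside.
- spray: clear plastic bottle, 60 mm across, 140 mm high; a bystander, leave it alone. Origin: centre of its underside.
- brush: hand brush, 200 mm long, lying flat; a bystander, leave it alone. Origin: centre of its underside, at its middle.
- weight: brass scale weight, 40 mm across, 48 mm high; a bystander, leave it alone. Origin: centre of its underside.
Not all that is in view belongs to the job. What is shaped like the part that bears board_center but red is not meant.

How it is judged:
By the outcome, as a careful person would: the job done as asked, in the order asked, and still so for the second after the job is handed in, while the arm keeps its last pose, push and grip.
It also fails if it takes over 48 s, if anything falls off the work surface, if the arm or the gripper's body presses on something with over 40 N, if the wrist force passes 120 N, or if a joint passes its speed limit or range.

## Working session

There is one attempt and no reset: what is moved stays moved. The work goes in short steps, Python scripts to look and compute and a tool call to move; the robot and the scene stay as the last step left them, time stands still between calls to the robot, and variables do not carry over. Pictures are saved under pics/ and viewed, about 8 in all and at most 12, crops included, and the job is handed in when it is done.

Besides the shell and the picture viewer there is one more tool, called after ">>>" in YAML: its name, and indented under it one key for each argument. servo_tool: Moves the arm, as the interface text tells. Its arguments: {"type":"object","properties":{"commands":{"type":"array"},"force":{"type":"number"}},"required":["commands"]}

```bash
mkdir -p pics; ls; cat > h.py <<'E'
import numpy as np, cv2
from scipy.spatial.transform import Rotation as R
from bench import ctrl
def cam(n):
    p=ctrl.camera_params(n); o=np.array(p["orientation"],float)
    M=o if o.shape==(3,3) else R.from_euler('xyz',o).as_matrix()
    return np.array(p["K"]),np.array(p["origin"]),M
def ray(n,px,z):
    K,o,M=cam(n); px=np.atleast_2d(px).astype(float)
    d=(M@np.linalg.inv(K)@np.c_[px,np.ones(len(px))].T).T
    return o+d*((z-o[2])/d[:,2])[:,None]
def proj(n,P):
    K,o,M=cam(n); q=(K@M.T@(np.atleast_2d(P)-o).T).T
    return q[:,:2]/q[:,2:]
def snap(n,f):
    im=ctrl.capture(n); cv2.imwrite(f,im[:,:,::-1]); return im
E
python3 - <<'E'
from h import *
for n in("scene","top"):
    print(ctrl.camera_params(n)); snap(n,f"pics/{n}0.png")
print(ctrl.state())
a=cv2.imread("pics/scene0.png");b=cv2.imread("pics/top0.png")
E
```

```text
pics
{'K': array([[519.16054226,   0.        , 324.67862101],
       [  0.        , 519.16054226, 198.17319422],
       [  0.        ,   0.        ,   1.        ]]), 'origin': array([1.82757231, 0.52437747, 1.056673  ]), 'orientation': array([-2.16949141, -0.02124272,  1.97782923])}
{'K': array([[392.24338284,   0.        , 320.11772093],
       [  0.        , 392.24338284, 195.66029974],
       [  0.        ,   0.        ,   1.        ]]), 'origin': array([ 0.3489342 , -0.02362124,  1.51508336]), 'orientation': array([-3.06326761,  0.00677823, -1.54106283])}
{'clock': 0.1, 'joints': array([-1.27151234,  0.42665845,  0.07385412,  1.606519  , -0.03412567,
        1.11078422, -0.06710233]), 'dq': array([ 0.0011622 , -0.00127851,  0.00150673, -0.00217748,  0.00124974,
        0.000161  , -0.00058201]), 'effort': array([ 9.10038420e-03, -9.51524019e+01,  3.77241477e+00, -4.64396417e+01,
        1.98423152e-02,  6.74231997e-03,  1.10922517e-04]), 'ee_pos': array([0.29272596, 0.6078354 , 0.23069858]), 'eef_rot': array([3.14153830e+00, 1.10861449e-03, 1.12196665e+00]), 'contact_force': array([-0.10127225,  0.27568741,  0.48288583]), 'moment': array([0.00228202, 0.00063506, 0.02257846]), 'finger_gap': 0.08555323892180774}
```

View pics/top0.png

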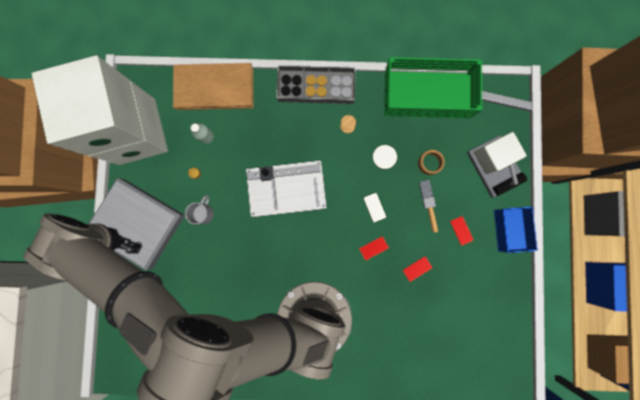

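View pics/scene0.png

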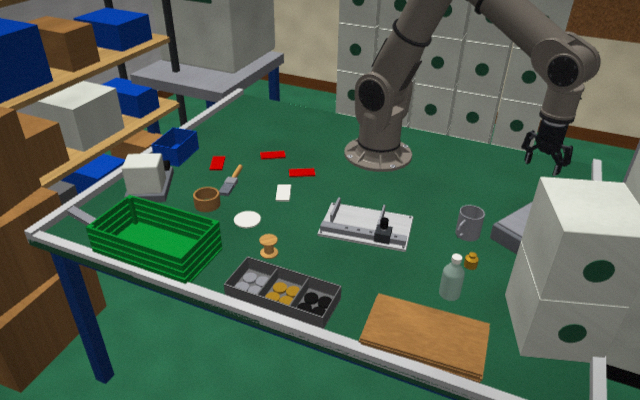

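Top view: the board candidates are the white rectangle (375,207), the round lid (385,157), three red boards (374,248), (417,269), (461,231), and the white-topped scale (505,150). I choose (375,207). The jig is at (287,189) and the knob at (266,173). Next I'll check this in a close crop and measure.

```bash
python3 - <<'E'
from h import *
a=cv2.imread("pics/top0.png");b=cv2.imread("pics/scene0.png")
c=cv2.resize(a[150:230,235:395],None,fx=5,fy=5,interpolation=cv2.INTER_CUBIC)
d=cv2.resize(b[175:255,265:425],None,fx=5,fy=5,interpolation=cv2.INTER_CUBIC)[:, :]
cv2.imwrite("pics/crop.png",np.vstack([cv2.resize(c,(600,300)),cv2.resize(d,(600,300))]))
# board segmentation
for n,im,roi in(("top",a,(360,190,392,226)),("scene",b,(270,180,298,204))):
    x0,y0,x1,y1=roi
    s=cv2.resize(im[y0:y1,x0:x1],None,fx=8,fy=8,interpolation=cv2.INTER_CUBIC)
    m=(s.min(2)>130).astype(np.uint8)
    cs,_=cv2.findContours(m,0,2);k=max(cs,key=cv2.contourArea)
    p=(k[:,0]+.5)/8-.5+[x0,y0]
    P=ray(n,p,0.008)[:,:2]
    r=cv2.minAreaRect((P*1000).astype(np.float32)); print(n,r,cv2.minAreaRect(k)); 
# jig in top: bright area outline
x0,y0,x1,y1=240,155,335,222
s=a[y0:y1,x0:x1];s=cv2.resize(s,None,fx=8,fy=8,interpolation=cv2.INTER_CUBIC)
m=((s[:,:,2]>110)&(s.min(2)>90)).astype(np.uint8)
m=cv2.morphologyEx(m,3,np.ones((15,15),np.uint8))
k=max(cv2.findContours(m,0,2)[0],key=cv2.contourArea)
P=ray("top",(k[:,0]+.5)/8-.5+[x0,y0],.012)[:,:2]
print("jig",cv2.minAreaRect((P*1000).astype(np.float32)))
print("knob",ray("top",[266,173],.092))
E
```

```text
top ((429.213134765625, -220.08412170410156), (105.78791809082031, 56.63124084472656), 23.432174682617188) ((119.68047332763672, 139.8668670654297), (221.21563720703125, 117.54290008544922), 67.61986541748047)
scene ((432.3808898925781, -218.17776489257812), (106.1578369140625, 52.001895904541016), 23.587594985961914) ((107.06967163085938, 97.73361206054688), (114.5277328491211, 136.165771484375), 5.19442892074585)
jig ((491.46636962890625, 123.39563751220703), (191.2662811279297, 296.7458190917969), 8.229253768920898)
knob [[0.53764968 0.1897686  0.092     ]]
```

View pics/crop.png

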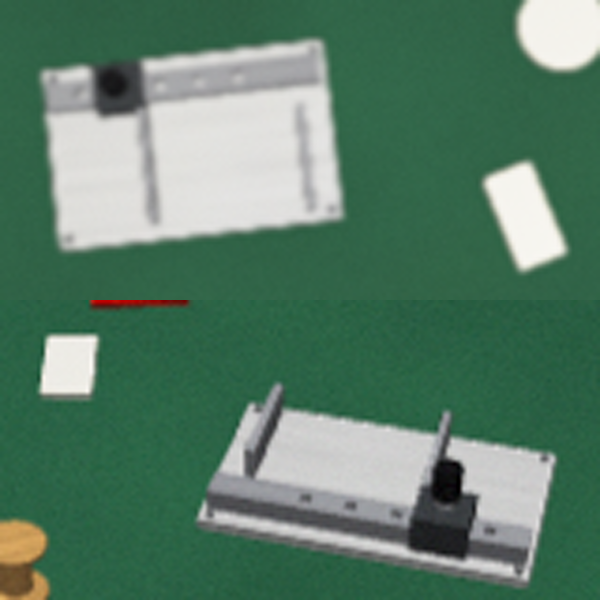

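The crop confirms it: white rectangle, jig with the rail on the far (+x) side, fence on the −y side, and black knob on the dark block. Next I'll refine the jig pose from both cameras.

```bash
python3 - <<'E'
from h import *
from scipy.optimize import least_squares
T=lambda p:(np.array(p,float)/3.75-0.37)
top=T([[45,72],[322,42],[343,215],[61,248],[115,83]])+[235,150]
top[4]=T([115,82])+[235,150]
Jt=[[115,175,12],[115,-115,12],[-70,-115,12],[-70,175,12],[85,95,90]]
sc=T([[250,103],[553,156],[200,216],[448,182]])+[265,175]
Js=[[-70,-115,12],[-70,175,12],[115,-115,12],[85,95,76]]
def W(q,J):
    J=np.array(J)/1000.;c,s=np.cos(q[2]),np.sin(q[2])
    return np.c_[q[0]+c*J[:,0]-s*J[:,1],q[1]+s*J[:,0]+c*J[:,1],J[:,2]]
for nm,w in(("both",(1,1)),("top",(1,0)),("scene",(0,1))):
    f=lambda q:np.r_[w[0]*(proj("top",W(q,Jt))-top).ravel(),w[1]*(proj("scene",W(q,Js))-sc).ravel()]
    r=least_squares(f,[.473,.09,.14],x_scale=.01);print(nm,r.x,np.degrees(r.x[2]),r.fun.round(1))
    print(W(r.x,[[0,-5,0],[85,95,76]]).round(4))
E
```

```text
both [0.47445336 0.09034262 0.14282765] 8.183421540352576 [-0.6 -0.3 -0.  -0.7 -0.2  0.6 -0.2  0.3 -1.  -0.5 -0.4 -0.7  0.7 -0.8
 -1.3  0.1 -0.4 -0.6]
[[0.4752 0.0854 0.    ]
 [0.5451 0.1965 0.076 ]]
top [0.47399711 0.08880517 0.14174755] 8.121536542838674 [-0.2 -0.2  0.4 -0.6  0.2  0.7  0.2  0.4 -0.5 -0.4 -0.  -0.   0.  -0.
 -0.  -0.  -0.  -0. ]
[[0.4747 0.0839 0.    ]
 [0.5447 0.1949 0.076 ]]
scene [0.47623026 0.09221654 0.14574066] 8.350324513629644 [-0.  -0.  -0.  -0.  -0.   0.  -0.  -0.  -0.  -0.  -0.1 -0.3  1.1 -0.5
 -0.9  0.7  0.  -0.2]
[[0.477  0.0873 0.    ]
 [0.5465 0.1986 0.076 ]]
```

>>> servo_tool:
  commands:
    - [[0.22, -0.35, 0, 0, 0, -60, 0.25], [0.22, -0.35, 0, 0, 0, -60, 0.25], [0.22, -0.35, 0, 0, 0, -60, 0.25], [0.22, -0.35, 0, 0, 0, -60, 0.25], [0.22, -0.35, 0, 0, 0, -60, 0.25], [0.22, -0.35, 0, 0, 0, -60, 0.25], [0.22, -0.35, 0, 0, 0, -60, 0.25], [0.2, -0.6, -0.03, 0, 0, -130.8, 0.25], [0.2, -0.6, -0.03, 0, 0, -130.8, 0.25], [0.2, -0.6, -0.03, 0, 0, -130.8, 0.25], [0.2, -0.6, -0.03, 0, 0, -130.8, 0.25], [0.2, -0.6, -0.03, 0, 0, -130.8, 0.25], [0.138, -0.827, -0.13, 0, 0, -130.8, 0.25], [0.138, -0.827, -0.13, 0, 0, -130.8, 0.25], [0.138, -0.827, -0.13, 0, 0, -130.8, 0.25], [0.138, -0.827, -0.13, 0, 0, -130.8, 0.25], [0.138, -0.827, -0.13, 0, 0, -130.8, 0.25], [0.138, -0.827, -0.13, 0, 0, -130.8, 0.25], [0.138, -0.827, -0.13, 0, 0, -130.8, 0.25], [0.138, -0.827, -0.13, 0, 0, -130.8, 0.25]]
  force: 40

```text
clock: 2.6
ee_pos: [0.4317, -0.2176, 0.1017]
eef_rot: [-3.141, -0.0, -1.158]
contact_force: [-0.1, 0.1, 0.8]
finger_gap: 0.0638
```

>>> servo_tool:
  commands:
    - [[-0.001, -0.001, -0.05, 0, 0, 0, 0.25], [-0.001, -0.001, -0.08, 0, 0, 0, 0.25], [-0.001, -0.001, -0.089, 0, 0, 0, 0.25], [-0.001, -0.001, -0.089, 0, 0, 0, 0.25]]

```text
clock: 3.1
ee_pos: [0.4301, -0.2197, 0.0127]
eef_rot: [3.142, 0.0, -1.161]
contact_force: [-0.1, 0.6, 0.2]
finger_gap: 0.0643
```

```bash
python3 - <<'E'
from h import *
b=snap("scene","pics/s1.png")[:,:,::-1]
cv2.imwrite("pics/c1.png",cv2.resize(b[140:220,230:350],None,fx=6,fy=6,interpolation=cv2.INTER_CUBIC))
print(ctrl.state()["joints"].round(2))
E
```

```text
[-0.13  0.52  0.58  2.21 -0.55  0.55 -0.29]
```

View pics/c1.png

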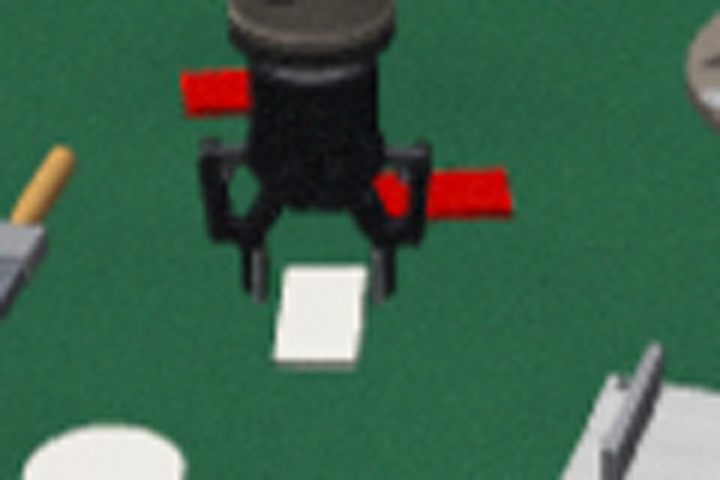

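The fingers straddle the board evenly, with tips at crop (258,298) and (382,296) and the board between them. I'll descend carefully.

>>> servo_tool:
  commands:
    - [[0, 0, -0.006, 0, 0, 0, 0.25], [0, 0, -0.011, 0, 0, 0, 0.25], [0, 0, -0.011, 0, 0, 0, 0.25]]

```text
clock: 3.52
ee_pos: [0.4298, -0.2198, 0.0012]
eef_rot: [3.142, 0.0, -1.161]
contact_force: [-0.9, -0.2, 0.8]
finger_gap: 0.064
```

>>> servo_tool:
  commands:
    - [[0, 0, -0.001, 0, 0, 0, 0.25], [0, 0, -0.002, 0, 0, 0, 0.25], [0, 0, -0.002, 0, 0, 0, 0.25]]

```text
clock: 3.9
ee_pos: [0.4298, -0.2199, -0.0007]
eef_rot: [3.142, 0.0, -1.161]
contact_force: [0.2, 0.3, 0.5]
finger_gap: 0.0639
```

>>> servo_tool:
  commands:
    - [[0, 0, -0.001, 0, 0, 0, 0.4], [0, 0, -0.001, 0, 0, 0, 0.45], [0, 0, -0.001, 0, 0, 0, 0.6], [0, 0, -0.001, 0, 0, 0, 0.6], [0, 0, -0.001, 0, 0, 0, 0.6], [0, 0, -0.001, 0, 0, 0, 0.6]]
  force: 40

```text
clock: 4.65
ee_pos: [0.4299, -0.2199, -0.0015]
eef_rot: [-3.141, 0.0, -1.161]
contact_force: [-1.4, 1.4, 7.3]
finger_gap: 0.0486
```

>>> servo_tool:
  commands:
    - [[0, 0, 0.04, 0, 0, 0, 0.6], [0, 0, 0.1, 0, 0, 0, 0.6], [0.03, 0.06, 0.12, 0, 0, 15, 0.6], [0.04, 0.12, 0.12, 0, 0, 30, 0.6], [0.045, 0.18, 0.12, 0, 0, 45, 0.6], [0.045, 0.24, 0.12, 0, 0, 60, 0.6], [0.045, 0.305, 0.12, 0, 0, 74.7, 0.6], [0.045, 0.305, 0.12, 0, 0, 74.7, 0.6], [0.045, 0.305, 0.09, 0, 0, 74.7, 0.6], [0.045, 0.305, 0.09, 0, 0, 74.7, 0.6], [0.045, 0.305, 0.09, 0, 0, 74.7, 0.6], [0.045, 0.305, 0.09, 0, 0, 74.7, 0.6], [0.045, 0.305, 0.09, 0, 0, 74.7, 0.6]]

```text
clock: 6.28
ee_pos: [0.4752, 0.0852, 0.0889]
eef_rot: [-3.141, -0.001, 0.141]
contact_force: [0.2, 0.2, -0.6]
finger_gap: 0.0484
```

```bash
python3 - <<'E'
from h import *
b=snap("scene","pics/s2.png")[:,:,::-1];a=snap("top","pics/t2.png")[:,:,::-1]
cv2.imwrite("pics/c2.png",np.vstack([cv2.resize(b[160:260,290:450],(480,300),interpolation=2),cv2.resize(a[130:230,220:380],(480,300),interpolation=2)]))
E
```

```text
(no output)
```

View pics/c2.png

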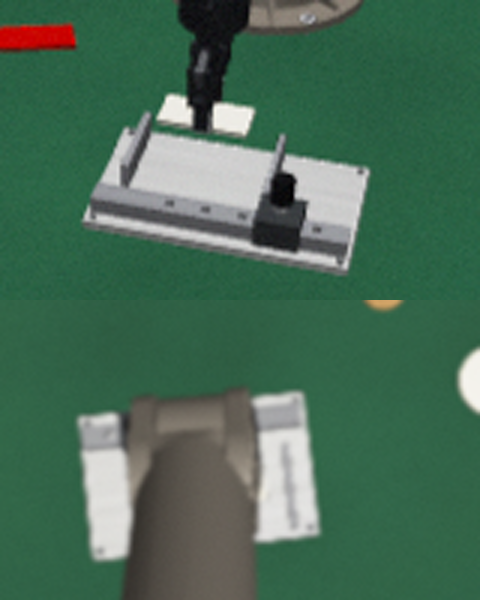

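The board is held level, at crop (160–255, 95–135), parallel to the jig's y. Lowering now.

>>> servo_tool:
  commands:
    - [[0, 0, -0.05, 0, 0, 0, 0.6], [0, 0, -0.07, 0, 0, 0, 0.6], [0, 0, -0.076, 0, 0, 0, 0.6], [0, 0, -0.078, 0, 0, 0, 0.6], [0, 0, -0.078, 0, 0, 0, 0.6], [0, 0, -0.078, 0, 0, 0, 0.6]]

```text
clock: 7.12
ee_pos: [0.4754, 0.0853, 0.011]
eef_rot: [-3.141, -0.001, 0.143]
contact_force: [0.5, 0.5, -0.8]
finger_gap: 0.0487
```

>>> servo_tool:
  commands:
    - [[0, 0, -0.001, 0, 0, 0, 0.6], [0, 0, -0.0015, 0, 0, 0, 0.6], [0, 0, -0.0015, 0, 0, 0, 0.6]]

```text
clock: 7.5
ee_pos: [0.4753, 0.0853, 0.0104]
eef_rot: [-3.14, -0.001, 0.143]
contact_force: [-9.3, -2.1, 39.5]
finger_gap: 0.0487
```

>>> servo_tool:
  commands:
    - [[0, 0, 0.001, 0, 0, 0, 0.6], [0, 0, 0.001, 0, 0, 0, 0.3], [0, 0, 0.001, 0, 0, 0, 0.25], [0, 0, 0.001, 0, 0, 0, 0.25], [0, 0, 0.04, 0, 0, 0, 0.25], [0, 0, 0.1, 0, 0, 0, 0.25], [0.02, 0.06, 0.15, 0, 0, 0, 0.25], [0.05, 0.14, 0.15, 0, 0, 0, 0.25], [0.05, 0.24, 0.15, 0, 0, 0, 0.25], [0.05, 0.24, 0.15, 0, 0, 0, 0.25], [0.05, 0.24, 0.15, 0, 0, 0, 0.25]]

```text
clock: 8.88
ee_pos: [0.5239, 0.33, 0.1582]
eef_rot: [-3.141, 0.0, 0.148]
contact_force: [0.1, -1.2, -0.6]
finger_gap: 0.0644
```

```bash
python3 - <<'E'
from h import *
b=snap("scene","pics/s3.png")[:,:,::-1];a=snap("top","pics/t3.png")[:,:,::-1]
cv2.imwrite("pics/c3.png",np.vstack([cv2.resize(b[185:255,305:425],(514,300),interpolation=2),cv2.resize(a[153:223,230:350],(514,300),interpolation=2)]))
E
```

```text
(no output)
```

View pics/c3.png

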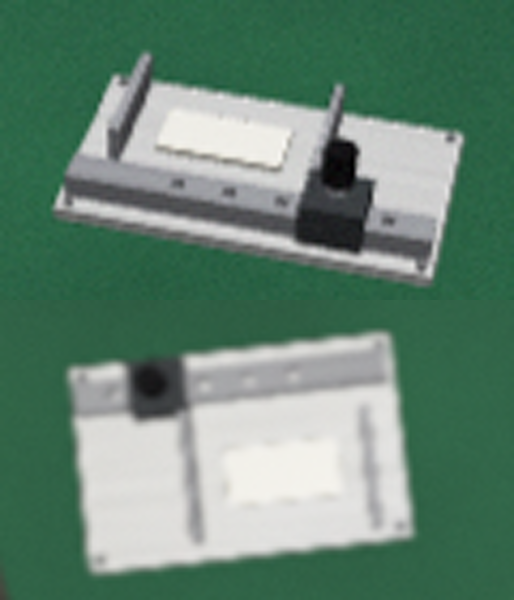

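The board lies flat in the bay, square to the fence and clear of the stop. I'll measure its pose in the jig frame.

```bash
python3 - <<'E'
from h import *
q=(.4745,.0900,.1435)
c,s=np.cos(q[2]),np.sin(q[2])
def tojig(P): d=P[:,:2]-q[:2]; return np.c_[c*d[:,0]+s*d[:,1],-s*d[:,0]+c*d[:,1]]*1000
for n,roi in(("top",(279,180,312,212)),("scene",(336,205,378,228))):
    im=cv2.imread(f"pics/{'t' if n=='top' else 's'}3.png"); x0,y0,x1,y1=roi
    S=cv2.resize(im[y0:y1,x0:x1],None,fx=8,fy=8,interpolation=cv2.INTER_CUBIC).astype(int)
    g=S.min(2); print(n,np.percentile(g,[5,30,50,70,95]))
    t=(np.percentile(g,30)+np.percentile(g,92))/2 if n=="top" else (np.percentile(g,50)+np.percentile(g,95))/2
    m=(g>t).astype(np.uint8); m=cv2.morphologyEx(m,2,np.ones((7,7),np.uint8))
    k=max(cv2.findContours(m,0,2)[0],key=cv2.contourArea)
    P=ray(n,(k[:,0]+.5)/8-.5+[x0,y0],.020)
    print(cv2.minAreaRect(tojig(P).astype(np.float32)))
# knob
for n,roi,z in(("top",(256,160,275,180),.092),("scene",(378,217,392,230),.076)):
    im=cv2.imread(f"pics/{'t' if n=='top' else 's'}3.png"); x0,y0,x1,y1=roi
    S=cv2.resize(im[y0:y1,x0:x1],None,fx=8,fy=8,interpolation=cv2.INTER_CUBIC).max(2)
    for t in(30,38,45):
        M=cv2.moments((S<t).astype(np.uint8),True); 
        if M['m00']: px=np.array([M['m10'],M['m01']])/M['m00']/8-.45+[x0,y0]; P=ray(n,px,z);print(n,t,M['m00']/64,px.round(1),P.round(4),tojig(P).round(1))
E
```

```text
top [212. 220. 222. 228. 235.]
((0.026029586791992188, -5.621807098388672), (103.93734741210938, 54.70648956298828), 89.81458282470703)
scene [ 47. 190. 207. 212. 232.]
((0.8156471252441406, -5.879364013671875), (98.88897705078125, 51.53092956542969), 89.81463623046875)
top 30 22.921875 [264.8 172. ] [[0.5414 0.1942 0.092 ]] [[81.1 93.6]]
top 38 33.28125 [264.8 171.8] [[0.5419 0.1945 0.092 ]] [[81.6 93.8]]
top 45 41.734375 [264.7 171.7] [[0.5422 0.1946 0.092 ]] [[82.  93.9]]
scene 30 67.359375 [383.8 223.2] [[0.5482 0.198  0.076 ]] [[88.4 96.3]]
scene 38 72.671875 [383.7 223.2] [[0.5484 0.1979 0.076 ]] [[88.5 96.2]]
scene 45 76.84375 [383.7 223.2] [[0.5486 0.1978 0.076 ]] [[88.8 96.1]]
```

The board is at jig (0.4, −5.7) mm and 0.2° off square. The knob is consistent with world (0.545, 0.196).

>>> servo_tool:
  commands:
    - [[0.021, -0.06, 0, 0, 0, 0, 0.25], [0.021, -0.12, 0, 0, 0, 0, 0.25], [0.021, -0.134, 0, 0, 0, 0, 0.25], [0.021, -0.134, -0.03, 0, 0, 0, 0.25], [0.021, -0.134, -0.06, 0, 0, 0, 0.25], [0.021, -0.134, -0.085, 0, 0, 0, 0.25], [0.021, -0.134, -0.095, 0, 0, 0, 0.25], [0.021, -0.134, -0.095, 0, 0, 0, 0.25], [0.021, -0.134, -0.095, 0, 0, 0, 0.25]]

```text
clock: 10.1
ee_pos: [0.5464, 0.1911, 0.0648]
eef_rot: [-3.141, -0.001, 0.142]
contact_force: [0.3, -0.2, 1.4]
finger_gap: 0.0638
```

>>> servo_tool:
  commands:
    - [[0, 0, 0, 0, 0, 0, 0.45], [0, 0, 0, 0, 0, 0, 0.55], [0, 0, 0, 0, 0, 0, 0.65], [0, 0, 0, 0, 0, 0, 0.75], [0, 0, 0, 0, 0, 0, 0.75], [0, 0, 0, 0, 0, 0, 0.75]]
  force: 30

```text
clock: 10.85
ee_pos: [0.5456, 0.1911, 0.0641]
eef_rot: [-3.141, 0.001, 0.143]
contact_force: [-5.2, -1.1, 8.1]
finger_gap: 0.0247
```

>>> servo_tool:
  commands:
    - [[0, 0, 0, 0, 0, 0, 0.5], [0, 0, 0, 0, 0, 0, 0.5], [-0.001, 0.005, -0.001, 0, 0, 0, 0.5], [-0.001, 0.005, -0.001, 0, 0, 0, 0.5], [-0.001, 0.005, -0.001, 0, 0, 0, 0.7], [-0.001, 0.005, -0.001, 0, 0, 0, 0.8], [-0.001, 0.005, -0.001, 0, 0, 0, 0.8], [-0.001, 0.005, -0.001, 0, 0, 0, 0.8], [-0.001, 0.005, -0.001, 0, 0, 0, 0.8]]
  force: 80

```text
clock: 11.98
ee_pos: [0.5448, 0.1962, 0.063]
eef_rot: [-3.141, 0.0, 0.143]
contact_force: [-2.6, -1.0, 6.0]
finger_gap: 0.0235
```

>>> servo_tool:
  commands:
    - [[0, 0, 0.005, 0, 0, 0, 0.8], [0, 0, 0.01, 0, 0, 0, 0.8], [0, 0, 0.0145, 0, 0, 0, 0.8], [0, 0, 0.0145, 0, 0, 0, 0.8], [0, 0, 0.0145, 0, 0, 0, 0.8]]

```text
clock: 12.6
ee_pos: [0.5447, 0.1961, 0.0771]
eef_rot: [3.142, 0.0, 0.143]
contact_force: [-0.3, 1.2, -7.7]
finger_gap: 0.0237
```

>>> servo_tool:
  commands:
    - [[0.0004, -0.003, 0, 0, 0, 0, 0.8], [0.0011, -0.0079, 0, 0, 0, 0, 0.8], [0.0018, -0.0129, 0, 0, 0, 0, 0.8], [0.0026, -0.0178, 0, 0, 0, 0, 0.8], [0.0033, -0.0228, 0, 0, 0, 0, 0.8], [0.004, -0.0277, 0, 0, 0, 0, 0.8], [0.0047, -0.0327, 0, 0, 0, 0, 0.8], [0.0053, -0.0366, 0, 0, 0, 0, 0.8], [0.0057, -0.0396, 0, 0, 0, 0, 0.8], [0.0057, -0.0396, 0, 0, 0, 0, 0.8], [0.0057, -0.0396, 0, 0, 0, 0, 0.8]]

```text
clock: 13.98
ee_pos: [0.5505, 0.156, 0.0772]
eef_rot: [3.141, 0.0, 0.142]
contact_force: [-2.2, -2.0, -8.1]
finger_gap: 0.0236
```

>>> servo_tool:
  commands:
    - [[0, 0.0003, -0.003, 0, 0, 0, 0.8], [0, 0.0003, -0.005, 0, 0, 0, 0.8], [0, 0.0003, -0.007, 0, 0, 0, 0.8], [0, 0.0003, -0.007, 0, 0, 0, 0.8]]

```text
clock: 14.48
ee_pos: [0.5505, 0.1567, 0.0701]
eef_rot: [3.141, 0.0, 0.143]
contact_force: [-3.2, -2.5, -6.3]
finger_gap: 0.0236
```

>>> servo_tool:
  commands:
    - [[0, 0, -0.003, 0, 0, 0, 0.8], [0, 0, -0.006, 0, 0, 0, 0.8], [0, 0, -0.007, 0, 0, 0, 0.8], [0, 0, -0.007, 0, 0, 0, 0.8], [0, 0, -0.007, 0, 0, 0, 0.8]]

```text
clock: 15.1
ee_pos: [0.5505, 0.1568, 0.0633]
eef_rot: [-3.142, 0.0, 0.143]
contact_force: [-3.6, -2.3, -4.4]
finger_gap: 0.0237
```

>>> servo_tool:
  commands:
    - [[0, 0, -0.0005, 0, 0, 0, 0.8], [0, 0, -0.001, 0, 0, 0, 0.8], [0, 0, -0.001, 0, 0, 0, 0.8], [0, 0, -0.001, 0, 0, 0, 0.8]]

```text
clock: 15.6
ee_pos: [0.5507, 0.1569, 0.063]
eef_rot: [-3.141, -0.0, 0.143]
contact_force: [-8.3, -4.0, 9.0]
finger_gap: 0.0233
```

```bash
python3 - <<'E'
from h import *
b=snap("scene","pics/s4.png")[:,:,::-1];a=snap("top","pics/t4.png")[:,:,::-1]
cv2.imwrite("pics/c4.png",np.vstack([cv2.resize(b[175:255,300:425],(469,300),interpolation=2),cv2.resize(a,(480,300),interpolation=cv2.INTER_AREA)[:,:469]]))
st=ctrl.state();print(st["ee_pos"],st["contact_force"],st["finger_gap"])
q=(.4745,.0900,.1435);c,s=np.cos(q[2]),np.sin(q[2])
im=b;x0,y0,x1,y1=325,200,378,228
S=cv2.resize(im[y0:y1,x0:x1],None,fx=8,fy=8,interpolation=cv2.INTER_CUBIC).astype(int);g=S.min(2)
m=cv2.morphologyEx((g>220).astype(np.uint8),2,np.ones((7,7),np.uint8))
k=max(cv2.findContours(m,0,2)[0],key=cv2.contourArea)
d=ray("scene",(k[:,0]+.5)/8-.5+[x0,y0],.020)[:,:2]-q[:2]
print(cv2.minAreaRect((np.c_[c*d[:,0]+s*d[:,1],-s*d[:,0]+c*d[:,1]]*1000).astype(np.float32)))
E
```

```text
[0.5506768  0.15691478 0.06304634] [-8.56533274 -3.75244597  9.44593083] 0.02365920159028145
((1.8907527923583984, -23.488880157470703), (49.66578674316406, 93.36500549316406), 1.1354466676712036)
```

View pics/c4.png

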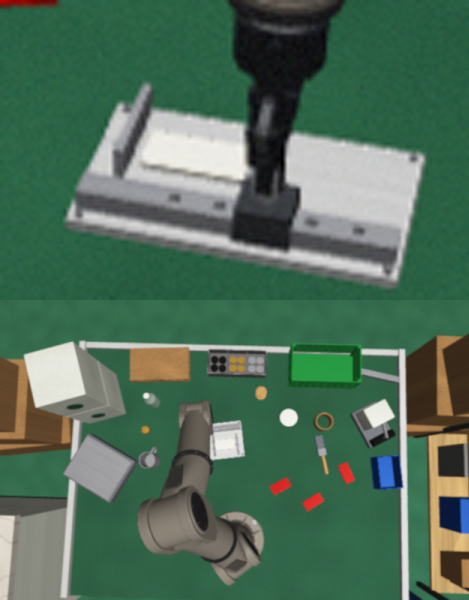

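The picture shows the stop one hole on: there are now two free holes on each side of the block, where at the start there were three and one. The board is shut between fence and stop, and the bystanders are where they were. The knob is at home height with a 9 N push down, so I'm handing in.

```bash
python3 -c "
from bench import ctrl
print(ctrl.hand_in(), ctrl.state()['ee_pos'])"
```

```text
the job is handed in; nothing more can be done
the job is handed in; nothing more can be done
```

I laid the white board on the jig bed, then pulled the knob up, slid the stop one hole towards the fence and let the pin drop home. I handed in at about 15.7 s, still gripping the knob.

- **Board as laid:** it measured at jig x ≈ 0.4 mm, y ≈ −5.7 mm, about 0.2° off square, in line in both cameras.
- **Stop:** the tool moved about 40 mm during the slide. The last picture shows two free holes on each side of the block, with the board shut between fence and stop.
- **Pin:** the knob is back at its starting height (tool at 63.0 mm both times), with a push of about 9 N downwards. The downward force shrank smoothly all the way as I lowered it, so the pin did not ride on the rail.
- **Bystanders:** they look unmoved by eye in the last overhead picture; I did not measure them.

**Less certain check:** my last measurement of the board gave x ≈ 1.9 mm, y ≈ −23.5 mm and about 1° off square. The gripper hid the board's stop end in that picture, so only 93 mm of its 100 mm length was seen. I believe the true y is nearer −20 mm, but I could not confirm this directly.

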